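# Flip a framed circuit board over against a bench backstop

### The job

The framed circuit board lies component side up on the bench in front of the grey backstop. Push it along the bench against the backstop's sloping foot until it tips up and leans on the backstop, then push its raised edge back over so that it turns over and lies flat on the bench in front of the backstop, solder side up. Only push the board, never lift it clear of the bench, and leave the solder reel, the capacitor and the screwdriver where they are.

Things in the scene. Friction and masses are not known exactly. Their poses are not given: they have to be found in the camera images.
- board_center (a point): Centre of the loose circuit board, half-way through its thickness. Green board with low black and silver parts in a bare aluminium edge frame: a rigid slab 96 mm along x, 110 mm along y, 9 mm thick, about 90 g, nothing standing out. z points out of the component side, up at the start. The other (solder) side is tan with rows of short solder strips. At the start x points at the backstop within 0.2 rad
- board_rear (a point): Middle of the board's rear edge (48 mm from its centre along its -x, half-way through the thickness), the edge turned to the robot at the start
- board_front (a point): Middle of the board's front edge (48 mm from its centre along its +x), the edge turned to the backstop at the start
- board_left (a point): Middle of the board's left edge (55 mm from its centre along its +y)
- board_right (a point): Middle of the board's right edge (55 mm from its centre along its -y)
- backstop: Grey painted steel backstop screwed to the bench, immovable. Origin on the bench surface, below the middle of the face's top edge; x points away from the robot, y along it, z up. 170 mm long in y, 46 mm high; its hollow face rises towards +x from x = -41 mm to x = 0; its upright back is at x = 6 mm. A flat ear 4 mm thick with a screw head to 7 mm sticks out 24 mm at each end. The bench behind is clear
- backstop_foot (a point): Middle of the front edge of the backstop's sloping foot, on the bench (x = -41 mm in the backstop's frame). The face rises from here in three flat facets: to 16 mm high at x = -20 mm, 32 mm at -7 mm, 46 mm at 0. The board's front edge starts about 20 to 50 mm short of it
- backstop_top (a point): Middle of the face's top edge, 46 mm above the bench. A board pushed square at the backstop rides up the face with its front edge; when its rear edge is at the foot it leans on this edge at about 45 degrees, overhanging it to the far side, and stays leaning when let go (the bench top is grippy dark rubber)
- reel: Bystander: grey solder reel standing on its flange, 52 mm across, 40 mm high; origin at the centre of its underside
- capacitor: Bystander: grey can capacitor standing upright, 36 mm across, 46 mm high; origin at the centre of its underside
- screwdriver: Bystander: red-handled screwdriver, 160 mm long, lying along its x; origin under its middle

How it is judged:
By the outcome, as a careful person would: the job done as asked, in the order asked, and still so for the second after the job is handed in, with the robot touching nothing.
It also fails if it takes over 48 s, if anything falls off the work surface, if the arm or the gripper's body presses on something with over 40 N, if the wrist force passes 120 N, or if a joint passes its speed limit or range.

### The arm

A 7-joint arm with a two-finger parallel gripper is mounted at the origin on the work surface. World frame = base frame: x ahead of the robot, y to its left, z up, the work surface at z = 0. Lengths are in m, angles in rad, forces in N, time in s.
With the tool pointing down it reaches from about 0.425 to 0.825 m from the base axis. Payload 3.6 kg.
Tool frame: the origin (TCP) lies at the very end of the fingers, on their centre line; the grasp point (between the pads) lies 19 mm behind it; z points along the fingers, y is the direction in which the jaws open and shut (so a half turn about z gives the same grasp; the last joint's range is limited). The gripper opens to 85 mm and grips with 20 to 120 N. Pads are 22 mm wide; open, the fingers measure 114 mm over their backs; the gripper's body (76 mm by 85 mm) begins 54 mm behind the grasp point. The pads swing forward as they close: fully open they stand 13 mm farther back than shut.
Start: joints at [1.101, 0.615, -0.013, 1.423, 0.008, 1.103, -0.04], TCP at [0.279, -0.587, 0.231] pointing down, gripper open.
Joint ranges: [-3.12, 3.12], [-0.3, 2.06], [-1.34, 1.32], [0.26, 2.42], [-1.36, 4.5], [0.01, 1.98], [-2.84, 2.84]. Speed limits (rad/s): [2.79, 2.79, 3.14, 3.14, 3.14, 3.14, 3.14].

### API

Orientations are given as [roll, pitch, yaw] about the fixed x, y, z axes, in that order (R = Rz(yaw) Ry(pitch) Rx(roll)).
In Python, from plant import env gives the robot as it stands.
- The arm moves only by the tool send_rows, never from a script. Its argument "targets" is a list of rows, each a list of 7 numbers: the shift along the world's x, y, z in mm, then the turn, a rotation vector about the world's x, y, z in degrees, then the finger opening in mm, from 0 to 85.4. A call has exactly 5 rows; each row is the pose to reach, as a shift and turn from the pose commanded when the call began; what a row does not reach only later rows make up. A row lasts 1/12 s, in which the tool goes at most 41.7 mm and 7.16 degrees, less where a joint would pass 70% of its speed; a pose out of reach is approached as far as the arm can. A call with a gripper value outside its range is refused whole. The fingers move at their own pace and stop on an object; "grip_force" is the grip in N (left out, the last holds). Time passes only in rows, so rows that repeat a pose let the fingers close, or fill a call up. It gives the time, the measured TCP pose, the force and the opening at its end, in the units of the state.
- env.sense(): the state, without advancing time (a new reading comes with each control period).
- env.grab_frame(name): name is "side" or "top"; returns a dict with "pixels" (480x640x3 uint8, red, green, blue), "depth" (480x640 float32, m along the optical axis (not along the pixel's ray), 0 where there is no reading), "camera_matrix" (3x3 intrinsics, pixels), "dist" ([k1, k2, p1, p2, k3] as OpenCV has them; the pictures are not rectified), "rvec" (rotation vector, rad) and "tvec" (3), from world to camera coordinates, as OpenCV has them. Camera axes: x right, y down, z forward; pixel columns grow to the right and rows downward; lengths in m; the calibration is good to about 2 mm. A picture is of the moment at which its call begins.
- env.hand_in(): hands the job in, once; it reports no verdict.
The state is a dict: "clock": time; "joint_pos": joint angles; "joint_velocities": joint speeds; "tau": joint torques, N m; "ee_pos": TCP position; "orientation": TCP orientation; "wrist_force": force on the tool from outside, world axes, zero at the start; "ft_torque": the same for the moment, N m; "opening": opening from 0.0 (shut) to 1.0 (fully open).
Only numpy, scipy, OpenCV 4.12 (cv2) and the standard library are available. Lean on these libraries where they do the work, as an engineer would, in place of code of your own. Each camera call takes 0.05 s, during which the arm holds its last target.

## Working session

There is one attempt and no reset: what is moved stays moved. The work goes in short steps, Python scripts to look and compute and a tool call to move; the robot and the scene stay as the last step left them, time stands still between calls to the robot, and variables do not carry over. Pictures are saved under pics/ and viewed, and the job is handed in when it is done.

Besides the shell and the picture viewer there is one more tool, called after ">>>" as name(argument=value, ...) on one line, values as JSON. send_rows: Moves the arm, as the interface text tells. Its arguments: {"type":"object","properties":{"targets":{"type":"array"},"grip_force":{"type":"number"}},"required":["targets"]}

```bash
ls; mkdir -p pics; cat > h.py <<'E'
import numpy as np, cv2
from plant import env
def grab(n,fn):
    f=env.grab_frame(n); cv2.imwrite(f'pics/{fn}.png',f['pixels'][:,:,::-1]); np.savez(f'pics/{fn}.npz',**f); return f
def load(fn): return dict(np.load(f'pics/{fn}.npz'))
def ray(f,u,v):
    K=f['camera_matrix'];p=cv2.undistortPoints(np.array([[[u,v]]],float),K,f['dist'])[0,0]
    R=cv2.Rodrigues(f['rvec'])[0];t=np.ravel(f['tvec'])
    return -R.T@t, R.T@np.array([p[0],p[1],1.])
def onz(f,u,v,z):
    c,d=ray(f,u,v);return c+d*(z-c[2])/d[2]
def dep(f,u,v):
    c,d=ray(f,u,v);return c+d*f['depth'][int(round(v)),int(round(u))]
def proj(f,P): return cv2.projectPoints(np.array(P,float).reshape(-1,1,3),f['rvec'],f['tvec'],f['camera_matrix'],f['dist'])[0].reshape(-1,2)
E
python3 - <<'E'
from h import *
for n in('side','top'):
    f=grab(n,n+'0'); c,_=ray(f,320,240); print(n,c,f['dist'])
print(env.sense())
E
```

```text
pics
side [ 0.42635399 -0.59621207  0.67487014] [-0.03684979  0.          0.          0.          0.        ]
top [0.48689259 0.01622614 0.71594227] [-0.1032636  0.         0.         0.         0.       ]
{'clock': 0.1, 'joint_pos': array([ 1.1014918 ,  0.61581202, -0.01261437,  1.42471744,  0.00811831,
        1.10338559, -0.04037683]), 'joint_velocities': array([-0.00220098, -0.00206569, -0.00018575, -0.00379884,  0.00062108,
        0.00014113,  0.0011448 ]), 'tau': array([ 1.93154083e-03, -4.70382750e+01,  2.60540480e-01, -1.71571577e+01,
        1.01252360e-02,  5.83056884e-03,  2.45822639e-05]), 'ee_pos': array([ 0.27822688, -0.58670092,  0.23026782]), 'orientation': array([-3.13932119e+00,  4.46967105e-05,  4.42899587e-01]), 'wrist_force': array([-0.06583346, -0.509628  ,  0.47395676]), 'ft_torque': array([-0.00329242, -0.02363685, -0.01581439]), 'opening': 1.0023371098807994}
```

View pics/side0.png

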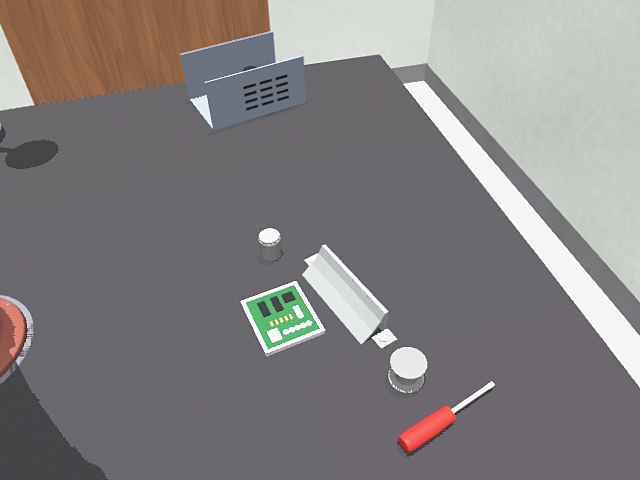

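View pics/top0.png

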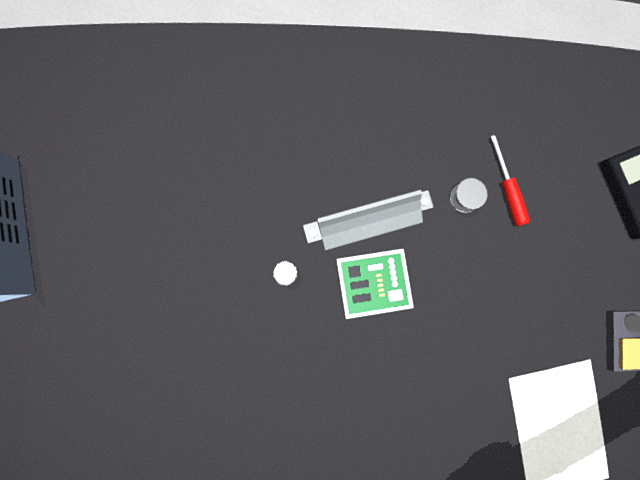

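Both views show the board: at (283,317) in side and (375,284) in top. The backstop runs from about (310,232) to (430,200) in top, with the capacitor at (286,273), the reel at (469,195) and the screwdriver at (512,190). I'll enlarge both to get corners.

```bash
python3 - <<'E'
import cv2
a=cv2.imread('pics/top0.png')[175:335,260:460]; cv2.imwrite('pics/c0.png',cv2.resize(a,(800,640))[:600])
a=cv2.imread('pics/side0.png')[230:390,235:435]; cv2.imwrite('pics/c1.png',cv2.resize(a,(800,640))[:600])
E
```

```text
(no output)
```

View pics/c0.png

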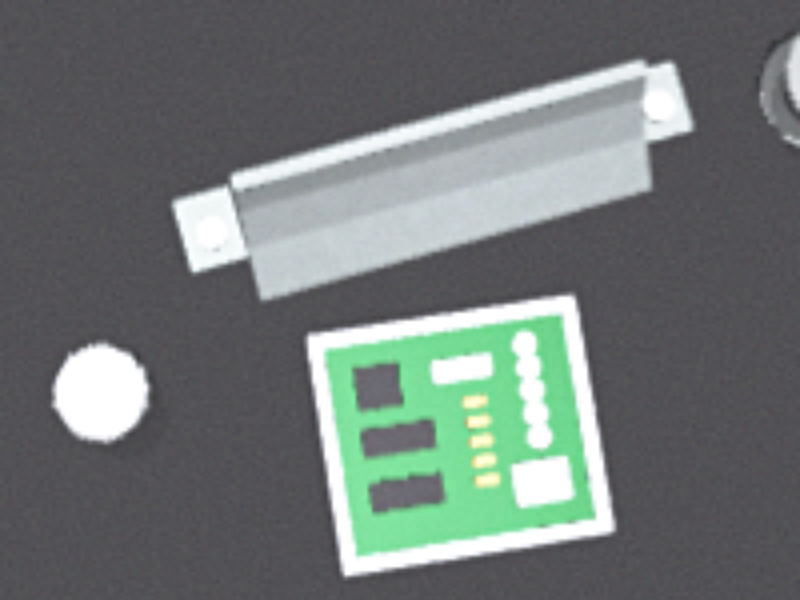

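View pics/c1.png

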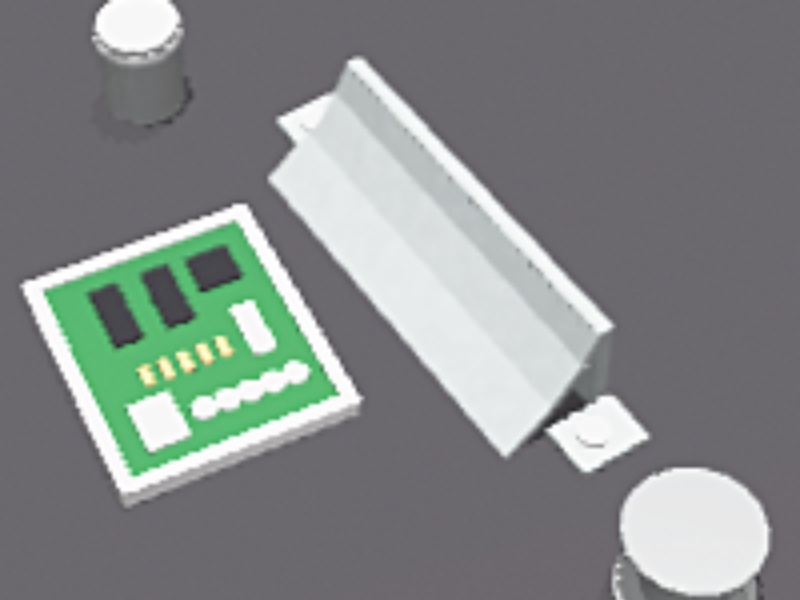

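In the top crop, the board's top corners are (307,335), (575,295), (614,532) and (346,576). The foot line runs (262,299)–(652,188).

```bash
python3 - <<'E'
from h import *
T=load('top0');S=load('side0')
t=lambda x,y:(x/4-.375+260,y/4-.375+175)
s=lambda x,y:(x/4-.375+235,y/4-.375+230)
B=[onz(T,*t(*p),.009) for p in[(307,335),(575,295),(614,532),(346,576)]]
Bs=[onz(S,*s(*p),.009) for p in[(243,206),(360,402),(126,496),(23,284)]]
print(np.round(B,4));print(np.round(Bs,4))
F=[onz(T,*t(*p),0) for p in[(262,299),(652,188)]];Fs=[onz(S,*s(*p),0) for p in[(268,180),(506,457)]]
Tp=[onz(S,*s(*p),.046) for p in[(352,60),(612,327)]]
print(np.round(F,4),np.round(Fs,4),np.round(Tp,4))
for X in(F,Fs,Tp):d=X[0]-X[1];print('len',np.linalg.norm(d),'normal yaw',np.degrees(np.arctan2(-d[0],d[1])))
for X in(B,Bs):
  c=sum(X)/4;d=(X[0]+X[1]-X[2]-X[3])/2;print(c,np.linalg.norm(d),np.linalg.norm(X[0]-X[1]),np.degrees(np.arctan2(d[1],d[0])))
print('reel',onz(T,469,194,.04),'cap',onz(T,285.5,273,.046))
print('sd',onz(T,493,137,.005),onz(T,520,223,.015))
E
```

```text
[[ 0.529  -0.0163  0.009 ]
 [ 0.5484 -0.1259  0.009 ]
 [ 0.4524 -0.1428  0.009 ]
 [ 0.4326 -0.0344  0.009 ]]
[[ 0.5282 -0.016   0.009 ]
 [ 0.5481 -0.1245  0.009 ]
 [ 0.4544 -0.1416  0.009 ]
 [ 0.4341 -0.0319  0.009 ]]
[[ 0.5438  0.0022  0.    ]
 [ 0.595  -0.1601  0.    ]] [[ 0.5431  0.0031  0.    ]
 [ 0.5956 -0.1576  0.    ]] [[ 0.5846  0.0176  0.046 ]
 [ 0.6395 -0.1438  0.046 ]]
len 0.170197029568284 normal yaw 17.51935182374579
len 0.16911026817472666 normal yaw 18.087075181482437
len 0.1704723560533267 normal yaw 18.780163801920146
[ 0.49057396 -0.07985155  0.009     ] 0.09775615542757855 0.11129261321561428 10.31251866609273
[ 0.49119943 -0.07847265  0.009     ] 0.09531774679923413 0.11031385039100845 9.952160138559199
reel [ 0.63645875 -0.22651709  0.04      ] cap [0.50212088 0.06276301 0.046     ]
sd [ 0.74738093 -0.28472761  0.005     ] [ 0.59583178 -0.32348465  0.015     ]
```

>>> send_rows(targets=[[9, 33, 0, 0, 0, -2, 60], [19, 65, 0, 0, 0, -4, 60], [28, 98, 0, 0, 0, -6, 60], [38, 130, 0, 0, 0, -7.4, 60], [47, 163, 0, 0, 0, -7.4, 60]], grip_force=30)

```text
clock: 0.52
ee_pos: [0.3257, -0.4225, 0.2309]
orientation: [-3.141, 0.0, 0.313]
wrist_force: [1.4, -0.4, 0.5]
opening: 0.703
```

>>> send_rows(targets=[[9, 33, 0, 0, 0, 0, 60], [19, 65, 0, 0, 0, 0, 60], [28, 98, 0, 0, 0, 0, 60], [38, 130, -20, 0, 0, 0, 60], [47, 163, -40, 0, 0, 0, 60]])

```text
clock: 0.93
ee_pos: [0.3735, -0.2603, 0.1918]
orientation: [3.139, -0.003, 0.313]
wrist_force: [-0.1, 0.7, -0.6]
opening: 0.702
```

>>> send_rows(targets=[[9, 33, -20, 0, 0, 0, 60], [19, 65, -40, 0, 0, 0, 60], [28, 98, -60, 0, 0, 0, 60], [38, 130, -80, 0, 0, 0, 60], [47, 163, -100, 0, 0, 0, 60]])

```text
clock: 1.35
ee_pos: [0.4199, -0.097, 0.0905]
orientation: [3.141, -0.001, 0.313]
wrist_force: [1.0, 0.0, -0.5]
opening: 0.7
```

```bash
python3 - <<'E'
from h import *
grab('side','s1');grab('top','t1')
for k in('s1','t1'):
  a=cv2.imread(f'pics/{k}.png');cv2.imwrite(f'pics/{k}c.png',cv2.resize(a[210:410,180:440],(780,600)))
print(env.sense()) 
E
```

```text
{'clock': 1.45, 'joint_pos': array([ 0.18459971,  0.52164054, -0.02654333,  2.18637632,  0.02192477,
        0.43939194, -1.10296634]), 'joint_velocities': array([ 0.0886701 , -0.04543619,  0.08397361, -0.02359398,  0.03018447,
        0.04844278,  0.05171386]), 'tau': array([ -1.15914725, -32.8412962 ,  -0.28053241,  -8.06283742,
        -0.08511527,  -0.21901986,  -0.26014315]), 'ee_pos': array([ 0.41933889, -0.09114677,  0.08884019]), 'orientation': array([-3.13553718e+00,  3.09422132e-03,  3.26159682e-01]), 'wrist_force': array([-0.18985149, -0.21563281,  0.14896535]), 'ft_torque': array([-0.03797411, -0.00175125, -0.01962927]), 'opening': 0.7012831304380365}
```

View pics/s1c.png

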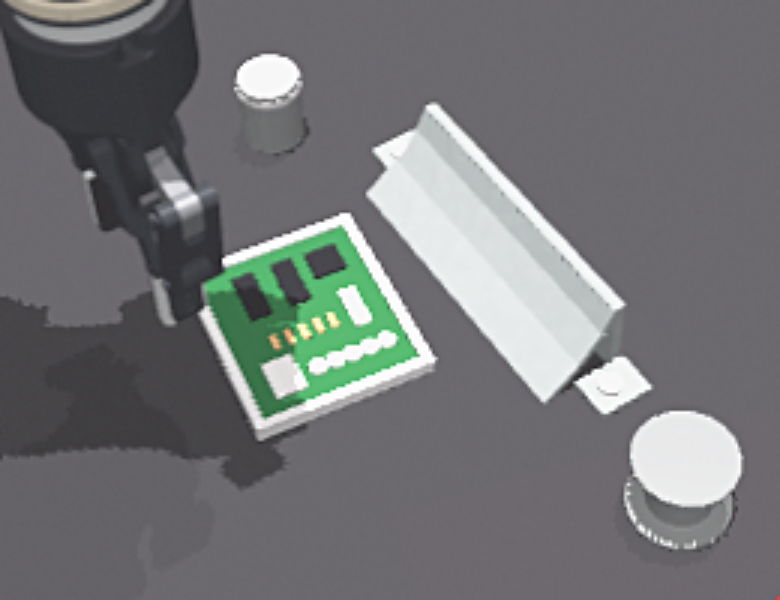

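View pics/t1c.png

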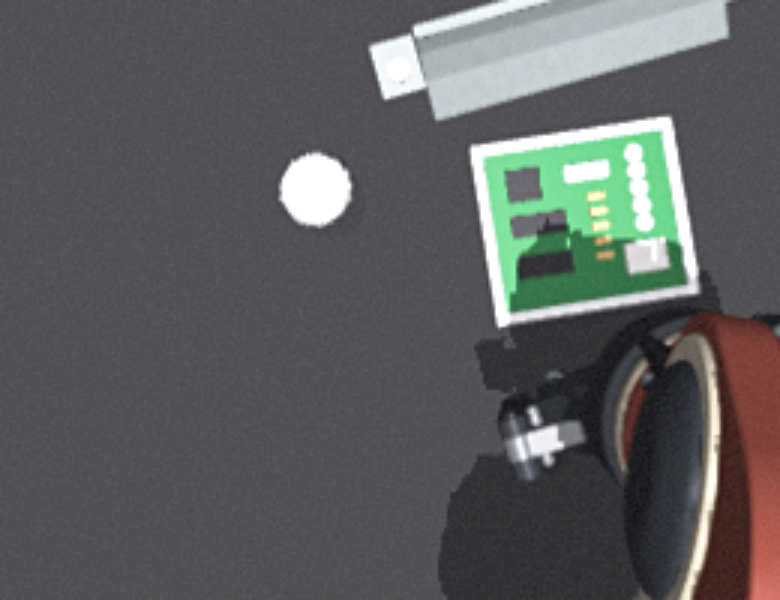

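>>> send_rows(targets=[[0, -6, -20, 0, 0, 0, 60], [0, -12, -40, 0, 0, 0, 60], [0, -12, -60, 0, 0, 0, 60], [0, -12, -75, 0, 0, 0, 60], [0, -12, -80, 0, 0, 0, 60]])

```text
clock: 1.87
ee_pos: [0.4184, -0.1108, 0.0096]
orientation: [-3.14, 0.003, 0.313]
wrist_force: [0.2, -0.1, -0.4]
opening: 0.702
```

>>> send_rows(targets=[[0, 0, -2, 0, 0, 0, 60], [0, 0, -4, 0, 0, 0, 60], [0, 0, -6, 0, 0, 0, 60], [0, 0, -8, 0, 0, 0, 60], [0, 0, -8, 0, 0, 0, 60]])

```text
clock: 2.28
ee_pos: [0.4198, -0.1104, 0.0036]
orientation: [3.141, -0.001, 0.314]
wrist_force: [-0.4, -0.2, 0.3]
opening: 0.703
```

```bash
python3 - <<'E'
from h import *
grab('side','s2')
a=cv2.imread(f'pics/s2.png');cv2.imwrite(f'pics/s2c.png',cv2.resize(a[250:370,180:340],(800,600)))
s=env.sense();print(s['ee_pos'],s['orientation'],s['wrist_force']) 
E
```

```text
[ 0.41975505 -0.11033103  0.00367944] [ 3.14123398e+00 -7.45981847e-04  3.13720108e-01] [0.23843582 0.12617407 0.86910951]
```

View pics/s2c.png

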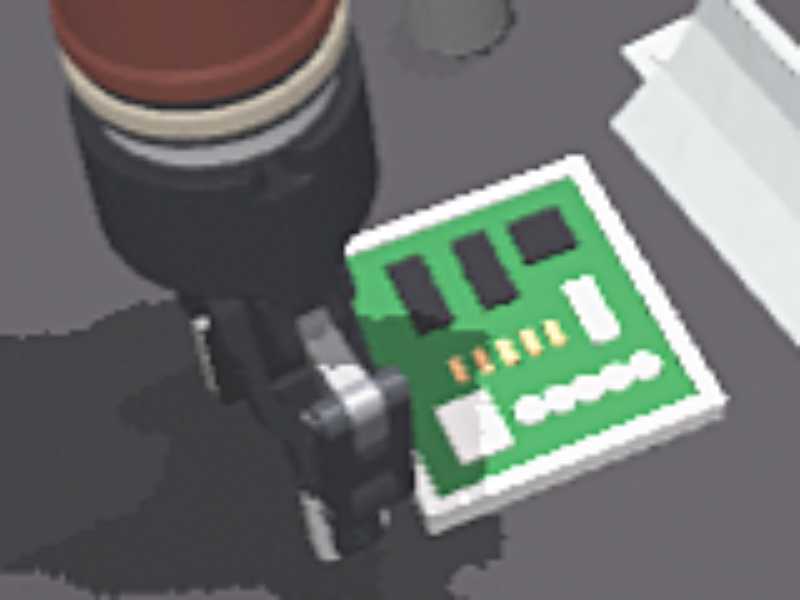

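>>> send_rows(targets=[[0, 0, -1, 0, 0, 0, 60], [0, 0, -2, 0, 0, 0, 60], [0, 0, -3, 0, 0, 0, 60], [0, 0, -4, 0, 0, 0, 60], [0, 0, -4, 0, 0, 0, 60]])

```text
clock: 2.75
ee_pos: [0.4194, -0.1102, -0.0009]
orientation: [-3.141, 0.0, 0.314]
wrist_force: [0.0, -0.1, -0.1]
opening: 0.702
```

```bash
python3 - <<'E'
from h import *
f=load('s2')
u=np.array([.951,.309]);v=np.array([-.309,.951]);p=np.array([.4198,-.1104])
for du in(-.011,.011):
  for dv in(-.030,-.044):
    q=p+u*du+v*dv
    for z in(0,.005,.010,.015): print(du,dv,z,np.round((proj(f,[*q,z])[0]-[180,250])*5+2))
E
```

```text
-0.011 -0.03 0 [316. 568.]
-0.011 -0.03 0.005 [314. 558.]
-0.011 -0.03 0.01 [312. 549.]
-0.011 -0.03 0.015 [310. 539.]
-0.011 -0.044 0 [338. 602.]
-0.011 -0.044 0.005 [336. 593.]
-0.011 -0.044 0.01 [334. 583.]
-0.011 -0.044 0.015 [332. 574.]
0.011 -0.03 0 [382. 532.]
0.011 -0.03 0.005 [380. 523.]
0.011 -0.03 0.01 [379. 513.]
0.011 -0.03 0.015 [377. 503.]
0.011 -0.044 0 [405. 566.]
0.011 -0.044 0.005 [403. 557.]
0.011 -0.044 0.01 [401. 547.]
0.011 -0.044 0.015 [400. 537.]
```

>>> send_rows(targets=[[3, 1, -2, 0, 0, 0, 60], [8, 2.6, -2, 0, 0, 0, 60], [14, 4.6, -2, 0, 0, 0, 60], [21, 6.8, -2, 0, 0, 0, 60], [28.5, 9.3, -2, 0, 0, 0, 60]])

```text
clock: 3.17
ee_pos: [0.4487, -0.1008, -0.0027]
orientation: [-3.142, 0.0, 0.314]
wrist_force: [-0.0, -0.0, 0.5]
opening: 0.7
```

>>> send_rows(targets=[[5, 1.6, 0, 0, 0, 0, 60], [10, 3.2, 0, 0, 0, 0, 60], [15, 4.9, 0, 0, 0, 0, 60], [20, 6.5, 0, 0, 0, 0, 60], [24, 7.8, 0, 0, 0, 0, 60]])

```text
clock: 3.58
ee_pos: [0.4697, -0.0934, -0.0029]
orientation: [-3.14, 0.005, 0.313]
wrist_force: [-4.5, -1.6, 4.1]
opening: 0.698
```

```bash
python3 - <<'E'
from h import *
for n,k in(('side','s3'),('top','t3')):
  grab(n,k)
  a=cv2.imread(f'pics/{k}.png');cv2.imwrite(f'pics/{k}c.png',cv2.resize(a[200:360,230:430],(750,600)))
s=env.sense();print(s['ee_pos'],s['orientation'],s['wrist_force']) 
E
```

```text
[ 0.47176157 -0.0930109  -0.00279885] [-3.14119152e+00  9.27077935e-04  3.13782030e-01] [-2.47672795 -0.52581609  1.80960043]
```

View pics/s3c.png

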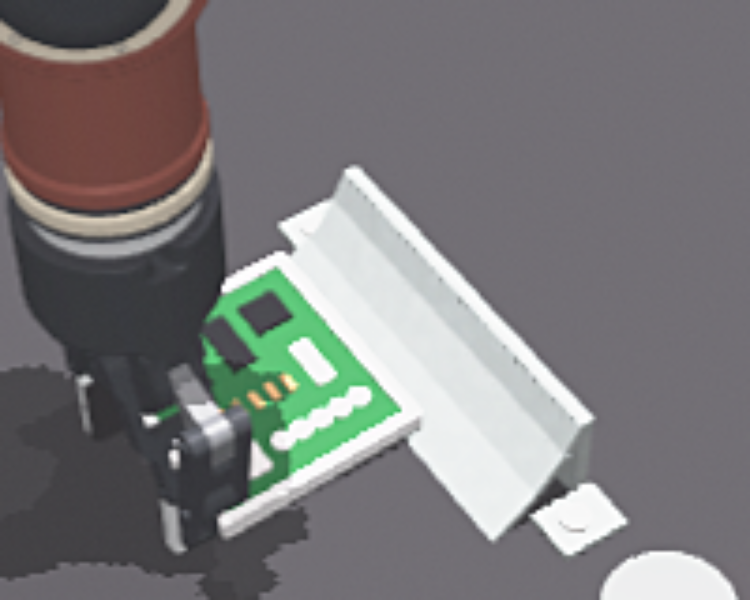

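View pics/t3c.png

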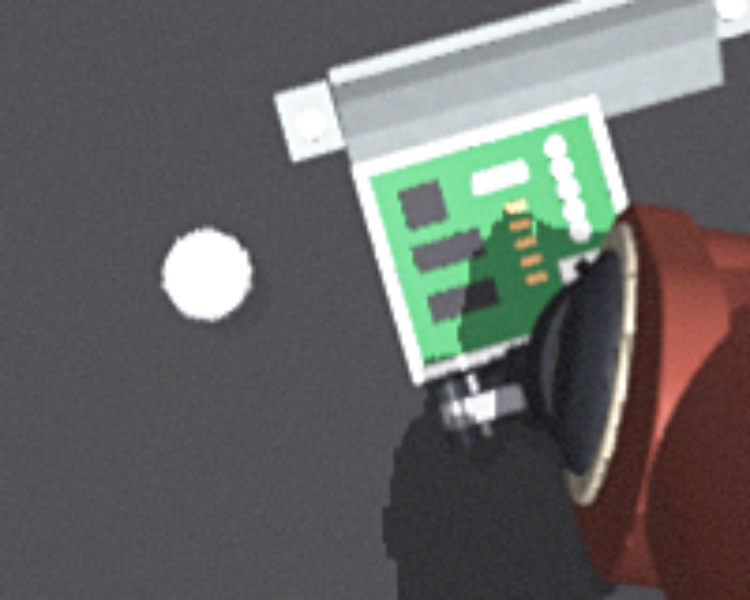

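The board is square with the foot, its front edge at crop-top (350,165)–(597,97), and is just starting up the slope. I'll keep pushing.

>>> send_rows(targets=[[5, 1.6, 0, 0, 0, 0, 60], [10, 3.2, 0, 0, 0, 0, 60], [15, 4.9, 0, 0, 0, 0, 60], [20, 6.5, 0, 0, 0, 0, 60], [25, 8.1, 0, 0, 0, 0, 60]])

```text
clock: 4.1
ee_pos: [0.4985, -0.0846, -0.0027]
orientation: [3.141, -0.002, 0.314]
wrist_force: [-2.5, -0.8, -1.2]
opening: 0.702
```

>>> send_rows(targets=[[5, 1.6, 0, 0, 0, 0, 60], [10, 3.2, 0, 0, 0, 0, 60], [15, 4.9, 0, 0, 0, 0, 60], [20, 6.5, 0, 0, 0, 0, 60], [25, 8.1, 0, 0, 0, 0, 60]])

```text
clock: 4.52
ee_pos: [0.5233, -0.0766, -0.0025]
orientation: [3.141, -0.002, 0.314]
wrist_force: [-1.0, 0.3, -0.8]
opening: 0.705
```

```bash
python3 - <<'E'
from h import *
for n,k in(('side','s4'),('top','t4')):
  grab(n,k)
  a=cv2.imread(f'pics/{k}.png');cv2.imwrite(f'pics/{k}c.png',cv2.resize(a[200:360,230:430],(750,600)))
s=env.sense();print(s['ee_pos'],s['orientation'],s['wrist_force']) 
E
```

```text
[ 0.52411837 -0.07629986 -0.00243481] [ 3.14091005 -0.00325492  0.31472472] [ 0.08003504 -0.07561016 -0.07806036]
```

View pics/s4c.png

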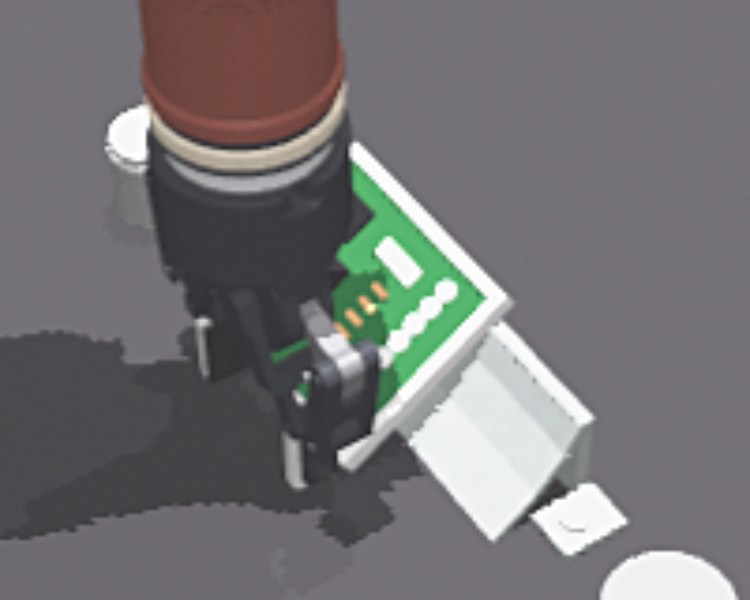

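View pics/t4c.png

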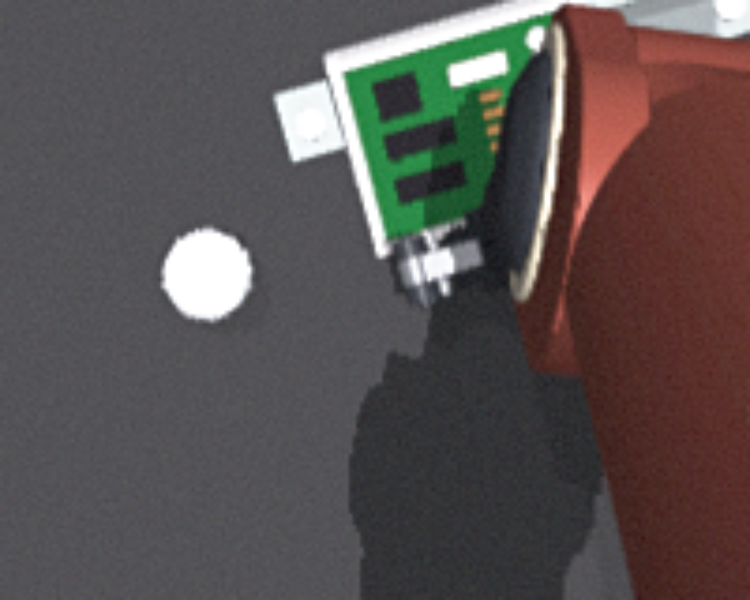

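The board is up, tilted roughly 35–40° and riding over the face. I'll push the last ~22 mm slowly.

>>> send_rows(targets=[[4, 1.3, 0, 0, 0, 0, 60], [8, 2.6, 0, 0, 0, 0, 60], [12, 3.9, 0, 0, 0, 0, 60], [16, 5.2, 0, 0, 0, 0, 60], [20, 6.5, 0, 0, 0, 0, 60]])

```text
clock: 5.03
ee_pos: [0.5423, -0.0704, -0.0028]
orientation: [-3.141, 0.0, 0.314]
wrist_force: [-1.3, -0.4, -0.9]
opening: 0.704
```

>>> send_rows(targets=[[1, 0.3, 0, 0, 0, 0, 60], [2, 0.6, 0, 0, 0, 0, 60], [3, 1, 0, 0, 0, 0, 60], [4, 1.3, 0, 0, 0, 0, 60], [4, 1.3, 0, 0, 0, 0, 60]])

```text
clock: 5.45
ee_pos: [0.5461, -0.0691, -0.0027]
orientation: [-3.142, -0.0, 0.314]
wrist_force: [-0.2, 0.5, -0.5]
opening: 0.704
```

```bash
python3 - <<'E'
from h import *
for n,k in(('side','s5'),):
  grab(n,k)
  a=cv2.imread(f'pics/{k}.png');cv2.imwrite(f'pics/{k}c.png',cv2.resize(a[200:360,230:430],(750,600)))
s=env.sense();print(s['ee_pos'],s['orientation'],s['wrist_force']) 
E
```

```text
[ 0.54609659 -0.06915535 -0.00268476] [-3.14156753e+00 -2.36037722e-04  3.13685537e-01] [ 0.23572189  0.71411006 -0.87554374]
```

View pics/s5c.png

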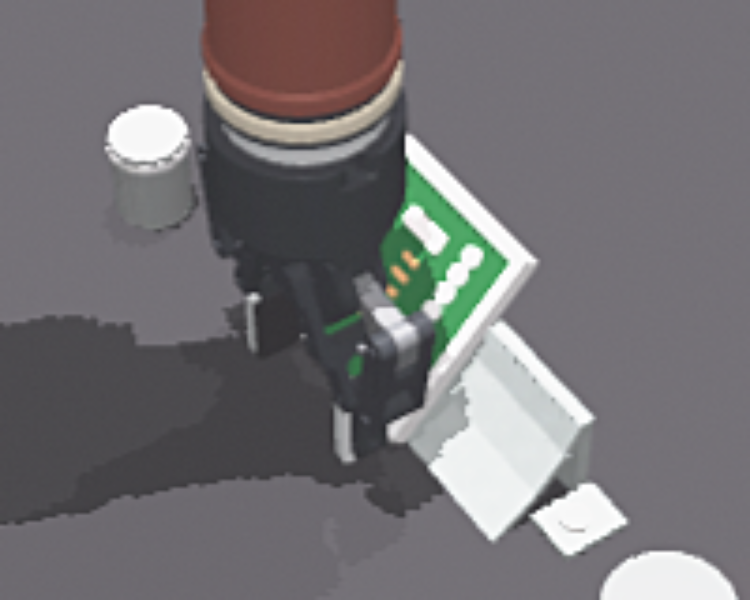

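The board leans at about 45° with its rear edge at the foot. I'll back off and rise, then look.

>>> send_rows(targets=[[-10, -3.2, 0, 0, 0, 0, 60], [-25, -8, 3, 0, 0, 0, 60], [-45, -15, 15, 0, 0, 0, 60], [-65, -21, 40, 0, 0, 0, 60], [-75, -25, 75, 0, 0, 0, 60]])

```text
clock: 5.92
ee_pos: [0.4667, -0.0946, 0.0711]
orientation: [-3.138, 0.007, 0.312]
wrist_force: [0.9, 0.5, -0.6]
opening: 0.707
```

>>> send_rows(targets=[[0, -35, 20, 0, 0, 0, 60], [0, -70, 40, 0, 0, 0, 60], [0, -105, 60, 0, 0, 0, 60], [0, -140, 80, 0, 0, 0, 60], [0, -160, 100, 0, 0, 0, 60]])

```text
clock: 6.33
ee_pos: [0.4704, -0.2596, 0.1741]
orientation: [3.137, -0.001, 0.308]
wrist_force: [0.3, -0.3, -0.1]
opening: 0.704
```

```bash
python3 - <<'E'
from h import *
for n,k in(('side','s6'),('top','t6')):
  grab(n,k)
  a=cv2.imread(f'pics/{k}.png');cv2.imwrite(f'pics/{k}c.png',cv2.resize(a[200:360,230:430] if n=='side' else a[160:320,260:460],(750,600)))
s=env.sense();print(s['ee_pos'],s['orientation'],s['wrist_force'],s['clock']) 
E
```

```text
[ 0.47238523 -0.26119099  0.1761124 ] [ 3.13177939 -0.0058404   0.30490169] [-0.11520348  0.14100309 -0.15687325] 6.4333
```

View pics/s6c.png

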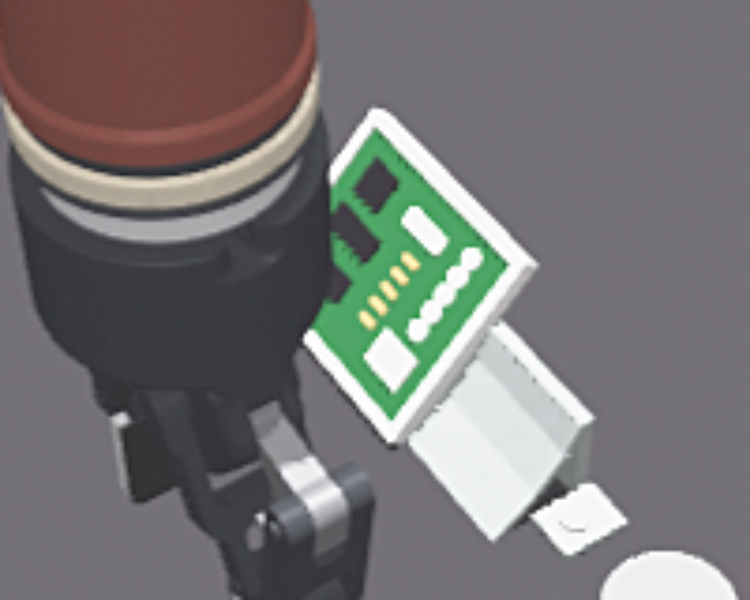

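View pics/t6c.png

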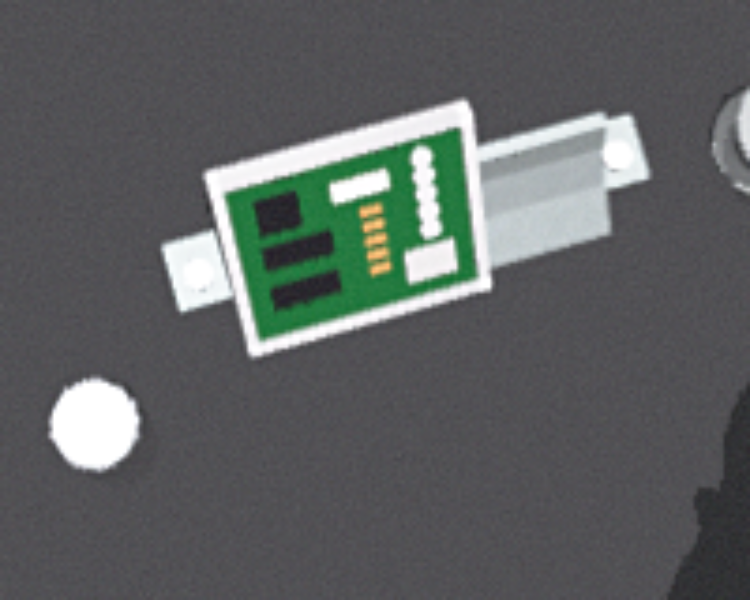

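```bash
python3 - <<'E'
from h import *
T=load('t6');S=load('s6')
t=lambda x,y:(x/3.75-.37+260,y/3.75-.37+160)
s=lambda x,y:(x/3.75-.37+230,y/3.75-.37+200)
U=np.array([.951,.309]);V=np.array([-.309,.951]);o=np.array([.5694,-.078])
def sh(n,P):print(n,np.round(P,4),'u,v',np.round([(P[:2]-o)@U,(P[:2]-o)@V],4))
for n,p,z in[('FL',(207,173),.074),('FR',(467,100),.074),('RL',(253,355),.006),('RR',(490,290),.006)]: sh(n,onz(T,*t(*p),z)); sh(n+' depth',dep(T,*t(p[0]*.97+350*.03,p[1]*.97+230*.03)))
sh('s FR',onz(S,*s(537,265),.072));sh('s RR',onz(S,*s(395,443),.003))
E
```

```text
FL [0.6028 0.0208 0.074 ] u,v [0.0623 0.0836]
FL depth [0.6027 0.0191 0.0712] u,v [0.0616 0.0821]
FR [ 0.636 -0.083  0.074] u,v [ 0.0618 -0.0254]
FR depth [ 0.6348 -0.0819  0.072 ] u,v [ 0.061 -0.024]
RL [ 0.5354 -0.0011  0.006 ] u,v [-0.0086  0.0836]
RL depth [ 0.5369 -0.0023  0.0085] u,v [-0.0075  0.0821]
RR [ 0.5669 -0.1046  0.006 ] u,v [-0.0106 -0.0245]
RR depth [ 0.5671 -0.102   0.0104] u,v [-0.0096 -0.0221]
s FR [ 0.6365 -0.0824  0.072 ] u,v [ 0.0624 -0.0249]
s RR [ 0.571  -0.1019  0.003 ] u,v [-0.0059 -0.0233]
```

Left leaning, squared and unaided: the front edge is at u=62 mm past the foot line and z≈74 mm, the rear edge is at the foot, and the board's centre is 29 mm left of the backstop's middle. Now I'll go over behind it.

>>> send_rows(targets=[[18, 24, 5, 0, 0, 0, 60], [40, 53, 10, 0, 0, 0, 60], [63, 84, 10, 0, 0, 0, 60], [86, 115, 10, 0, 0, 0, 60], [109, 146, 10, 0, 0, 0, 60]])

```text
clock: 6.85
ee_pos: [0.5807, -0.1052, 0.1821]
orientation: [-3.141, -0.0, 0.315]
wrist_force: [0.4, -0.6, -0.1]
opening: 0.706
```

>>> send_rows(targets=[[23, 31, 0, 0, 0, 0, 60], [44, 60, 0, 0, 0, 0, 60], [60, 82, 0, 0, 0, 0, 60], [70, 95, 0, 0, 0, 0, 60], [70, 95, 0, 0, 0, 0, 60]])

```text
clock: 7.27
ee_pos: [0.6514, -0.0052, 0.1812]
orientation: [-3.137, -0.002, 0.323]
wrist_force: [-0.0, 0.3, -0.8]
opening: 0.699
```

>>> send_rows(targets=[[4, -12, 0, 0, 0, 0, 60], [4, -12, -20, 0, 0, 0, 60], [4, -12, -45, 0, 0, 0, 60], [4, -12, -70, 0, 0, 0, 60], [4, -12, -80, 0, 0, 0, 60]])

```text
clock: 7.68
ee_pos: [0.6507, -0.0288, 0.0987]
orientation: [-3.141, 0.007, 0.31]
wrist_force: [-0.5, -0.2, -1.0]
opening: 0.704
```

```bash
python3 - <<'E'
from h import *
for n,k in(('side','s7'),('top','t7')):
  grab(n,k)
  a=cv2.imread(f'pics/{k}.png');cv2.imwrite(f'pics/{k}c.png',cv2.resize(a[180:340,230:430] if n=='side' else a[160:320,260:460],(750,600)))
s=env.sense();print(s['ee_pos'],s['orientation'],s['wrist_force'],s['clock']) 
U=np.array([.951,.309]);V=np.array([-.309,.951]);o=np.array([.5694,-.078]);d=s['ee_pos'][:2]-o;print(d@U,d@V)
E
```

```text
[ 0.65166139 -0.02773143  0.09999354] [-3.14103557  0.00599519  0.31104736] [-0.79823262  0.0741104  -0.23392245] 7.7833
0.09376356876631921 0.022386641849494945
```

View pics/s7c.png

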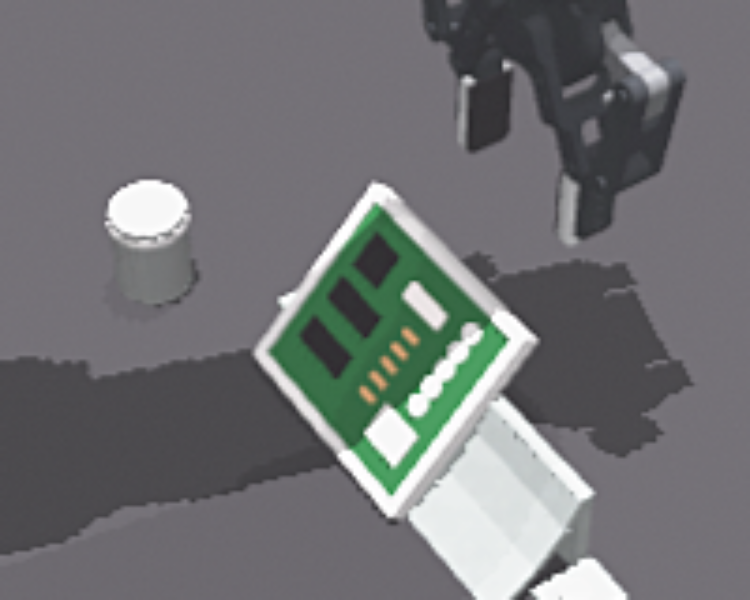

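View pics/t7c.png

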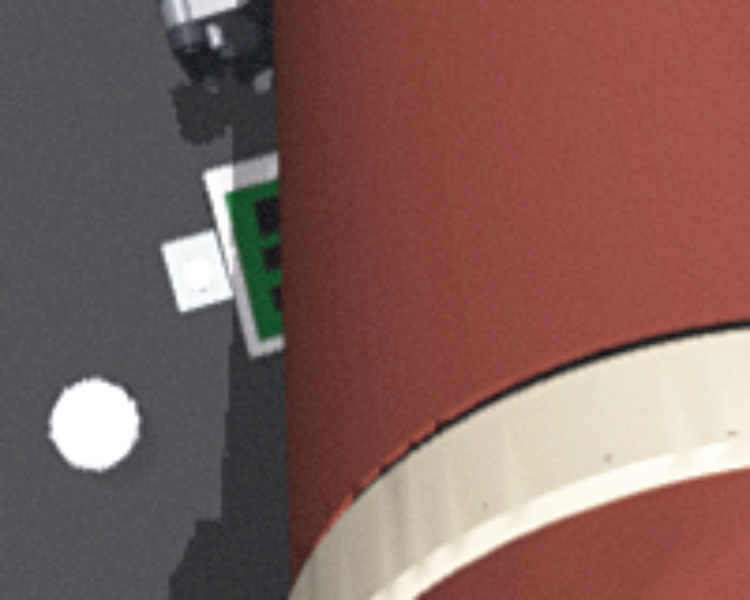

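>>> send_rows(targets=[[-2, 6, -12, 0, 0, 0, 60], [-2, 6, -25, 0, 0, 0, 60], [-2, 6, -38, 0, 0, 0, 60], [-2, 6, -46, 0, 0, 0, 60], [-2, 6, -49, 0, 0, 0, 60]])

```text
clock: 8.2
ee_pos: [0.651, -0.0199, 0.0517]
orientation: [-3.141, 0.003, 0.313]
wrist_force: [-0.8, 0.9, -0.6]
opening: 0.703
```

>>> send_rows(targets=[[-5, -1.6, 0, 0, 0, 0, 60], [-10, -3.2, 0, 0, 0, 0, 60], [-15, -4.9, 0, 0, 0, 0, 60], [-20, -6.5, 0, 0, 0, 0, 60], [-25, -8.1, 0, 0, 0, 0, 60]])

```text
clock: 8.62
ee_pos: [0.6274, -0.0275, 0.0542]
orientation: [3.141, -0.003, 0.313]
wrist_force: [1.3, 0.1, 0.7]
opening: 0.706
```

>>> send_rows(targets=[[-5, -1.6, 0, 0, 0, 0, 60], [-10, -3.2, 0, 0, 0, 0, 60], [-14, -4.5, 0, 0, 0, 0, 60], [-18, -5.8, 0, 0, 0, 0, 60], [-22, -7.1, 0, 0, 0, 0, 60]])

```text
clock: 9.03
ee_pos: [0.6044, -0.0345, 0.0532]
orientation: [-3.141, 0.0, 0.314]
wrist_force: [0.1, 0.2, 0.1]
opening: 0.704
```

```bash
python3 - <<'E'
from h import *
for n,k in(('side','s8'),):
  grab(n,k)
  a=cv2.imread(f'pics/{k}.png');cv2.imwrite(f'pics/{k}c.png',cv2.resize(a[180:340,230:430] if n=='side' else a[160:320,260:460],(750,600)))
s=env.sense();print(s['ee_pos'],s['orientation'],s['wrist_force'],s['clock']) 
U=np.array([.951,.309]);V=np.array([-.309,.951]);o=np.array([.5694,-.078]);d=s['ee_pos'][:2]-o;print(d@U,d@V)
E
```

```text
[ 0.60333387 -0.03502795  0.05308079] [-3.14128903e+00  2.19780510e-03  3.13243628e-01] [-0.47859757 -0.73579202 -0.09213265] 9.0833
0.045549472950279966 0.03038084898479013
```

View pics/s8c.png

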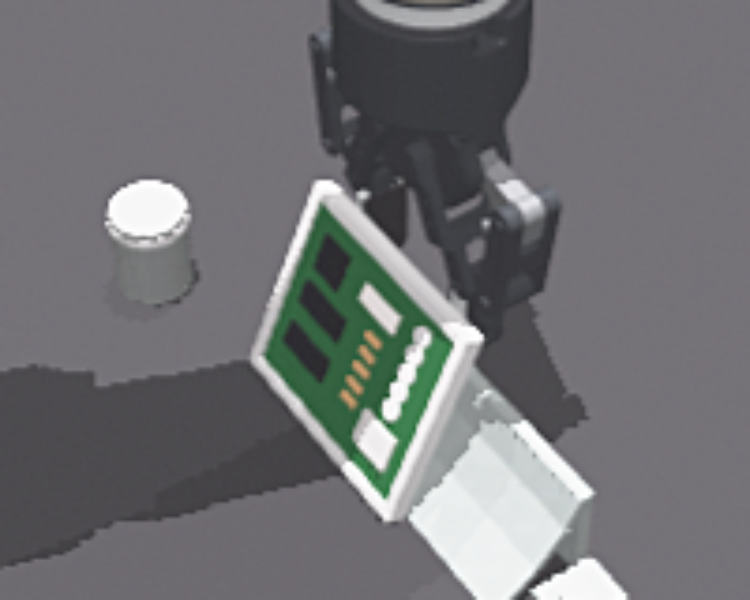

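The board is pivoting cleanly about its rear edge, which stays at the foot. I'll continue.

>>> send_rows(targets=[[-4, -1.3, 0, 0, 0, 0, 60], [-8, -2.6, 0, 0, 0, 0, 60], [-12, -3.9, 0, 0, 0, 0, 60], [-16, -5.2, 0, 0, 0, 0, 60], [-19, -6.2, 0, 0, 0, 0, 60]])

```text
clock: 9.5
ee_pos: [0.5853, -0.0409, 0.0532]
orientation: [-3.141, 0.001, 0.314]
wrist_force: [-0.1, 0.1, 0.3]
opening: 0.699
```

>>> send_rows(targets=[[-3, -1, 0, 0, 0, 0, 60], [-6, -2, 0, 0, 0, 0, 60], [-9, -3, 0, 0, 0, 0, 60], [-12, -3.9, 0, 0, 0, 0, 60], [-15, -4.9, 0, 0, 0, 0, 60]])

```text
clock: 9.92
ee_pos: [0.5707, -0.0455, 0.0533]
orientation: [-3.142, -0.0, 0.314]
wrist_force: [-0.3, -0.9, 0.2]
opening: 0.701
```

```bash
python3 - <<'E'
from h import *
for n,k in(('side','s9'),):
  grab(n,k)
  a=cv2.imread(f'pics/{k}.png');cv2.imwrite(f'pics/{k}c.png',cv2.resize(a[180:340,230:430] if n=='side' else a[160:320,260:460],(750,600)))
s=env.sense();print(s['ee_pos'],s['orientation'],s['wrist_force'],s['clock']) 
U=np.array([.951,.309]);V=np.array([-.309,.951]);o=np.array([.5694,-.078]);d=s['ee_pos'][:2]-o;print(d@U,d@V)
E
```

```text
[ 0.56989218 -0.0458999   0.05322251] [-3.14136448e+00  1.26673211e-03  3.13281591e-01] [-1.40222158 -0.73987655 -0.35970527] 9.9667
0.010386992771866393 0.03037511513283408
```

View pics/s9c.png

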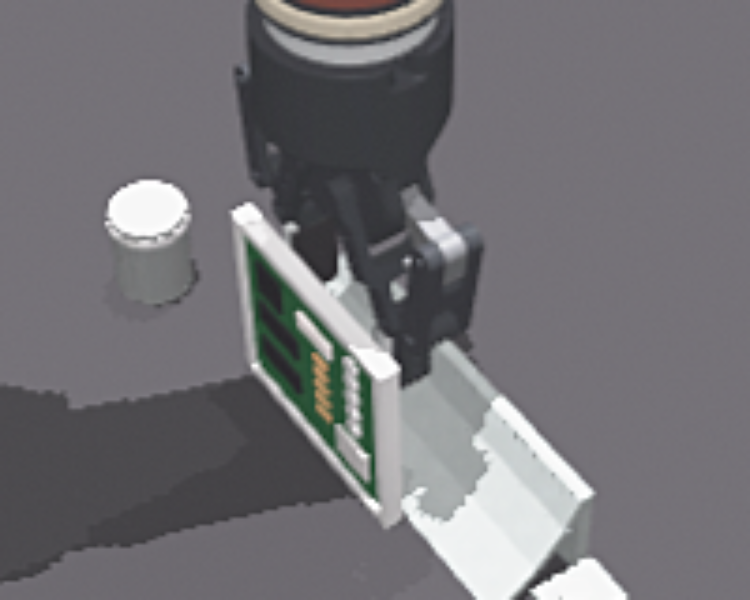

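The board is nearly vertical. I'll tip it past.

>>> send_rows(targets=[[-3, -1, 0, 0, 0, 0, 60], [-6, -2, 0, 0, 0, 0, 60], [-9, -3, 0, 0, 0, 0, 60], [-12, -3.9, 0, 0, 0, 0, 60], [-15, -4.9, 0, 0, 0, 0, 60]])

```text
clock: 10.38
ee_pos: [0.5557, -0.0505, 0.0533]
orientation: [-3.142, -0.0, 0.314]
wrist_force: [-0.2, -0.2, 0.1]
opening: 0.702
```

>>> send_rows(targets=[[-3, -1, 0, 0, 0, 0, 60], [-5, -1.6, 0, 0, 0, 0, 60], [-5, -1.6, 0, 0, 0, 0, 60], [-5, -1.6, 0, 0, 0, 0, 60], [-5, -1.6, 0, 0, 0, 0, 60]])

```text
clock: 10.8
ee_pos: [0.5512, -0.0519, 0.0533]
orientation: [-3.142, -0.0, 0.314]
wrist_force: [-0.2, 0.3, 0.0]
opening: 0.703
```

```bash
python3 - <<'E'
from h import *
for n,k in(('side','s10'),):
  grab(n,k)
  a=cv2.imread(f'pics/{k}.png');cv2.imwrite(f'pics/{k}c.png',cv2.resize(a[200:392,200:440],(750,600)))
s=env.sense();print(s['ee_pos'],s['orientation'],s['wrist_force'],s['clock']) 
E
```

```text
[ 0.55128737 -0.05182914  0.0533461 ] [-3.14156986e+00 -4.69087513e-04  3.13900126e-01] [ 0.05185342 -0.4405613   0.22875515] 10.85
```

View pics/s10c.png

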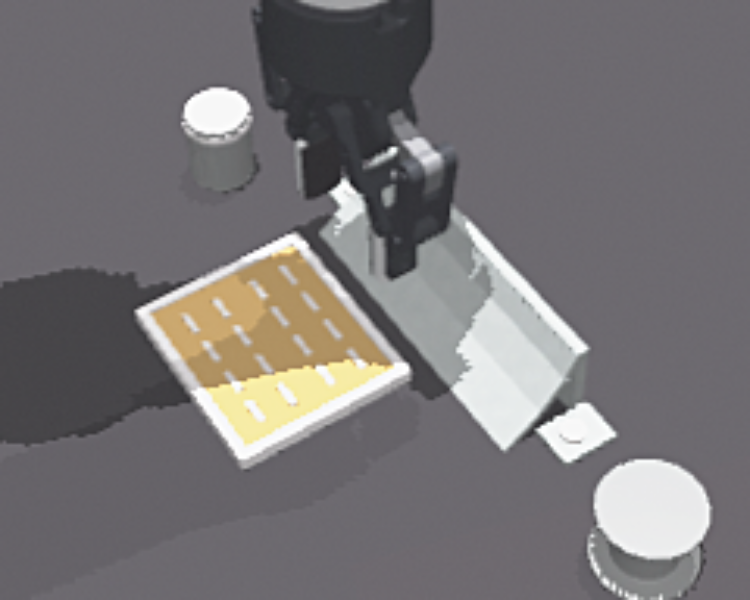

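The board has turned over: solder side up, flat in front of the foot. I'll retract straight up and verify.

>>> send_rows(targets=[[0, 0, 20, 0, 0, 0, 60], [0, 0, 50, 0, 0, 0, 60], [5, -20, 85, 0, 0, 0, 60], [10, -50, 115, 0, 0, 0, 60], [10, -85, 130, 0, 0, 0, 60]])

```text
clock: 11.27
ee_pos: [0.5644, -0.1351, 0.1876]
orientation: [3.14, -0.008, 0.32]
wrist_force: [1.5, 0.6, 0.8]
opening: 0.704
```

>>> send_rows(targets=[[-10, -38, 8, 0, 0, 0, 60], [-20, -76, 15, 0, 0, 0, 60], [-30, -112, 15, 0, 0, 0, 60], [-40, -140, 15, 0, 0, 0, 60], [-40, -150, 15, 0, 0, 0, 60]])

```text
clock: 11.68
ee_pos: [0.5172, -0.2943, 0.1984]
orientation: [3.138, 0.004, 0.304]
wrist_force: [-0.7, -0.9, -0.8]
opening: 0.704
```

```bash
python3 - <<'E'
from h import *
for n,k in(('side','s11'),('top','t11')):
  f=grab(n,k)
T=load('t11')
a=cv2.imread('pics/t11.png');cv2.imwrite('pics/t11c.png',cv2.resize(a[130:340,250:530],(800,600)))
s=env.sense();print(s['ee_pos'],s['wrist_force'],s['clock'])
for u in(345,370,395):
  for v in(255,275,295): print(u,v,np.round(dep(T,u,v),4))
E
```

```text
[ 0.51991745 -0.29002553  0.19809304] [-0.1668485   0.95949801  0.12776145] 11.7833
345 255 [ 0.5349 -0.0302  0.009 ]
345 275 [ 0.5025 -0.0313  0.0041]
345 295 [ 0.4703 -0.0316  0.0096]
370 255 [ 0.5361 -0.0712  0.0074]
370 275 [ 0.5035 -0.0716  0.0091]
370 295 [ 0.4712 -0.0724  0.007 ]
395 255 [ 0.5371 -0.112   0.0096]
395 275 [ 0.5045 -0.1126  0.0083]
395 295 [ 0.4721 -0.1133  0.0067]
```

View pics/t11c.png

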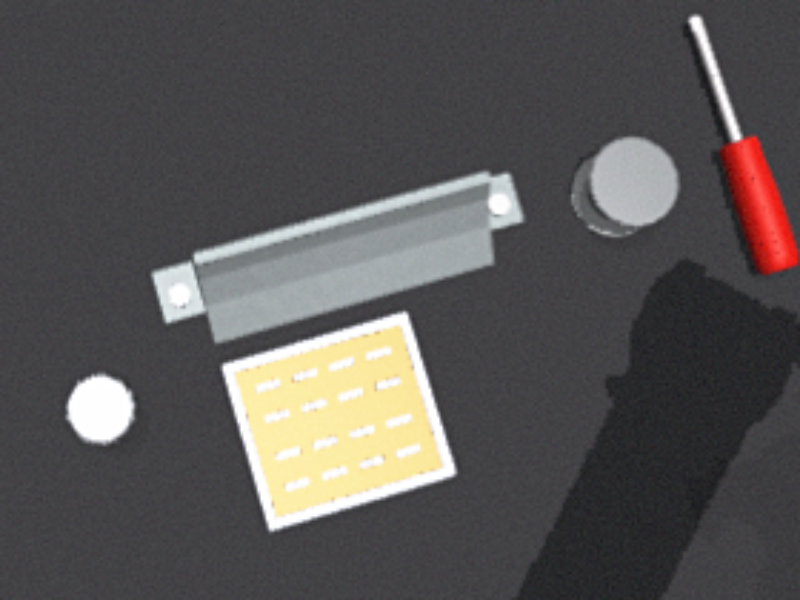

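View pics/s11.png

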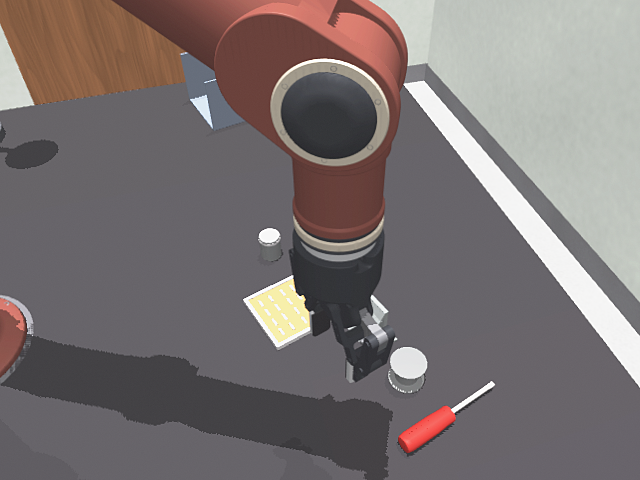

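The top view shows the board solder side up at crop (338,420), about 9 mm high everywhere and clear of the foot. The reel, capacitor and screwdriver are at the same pixels as before. I'll hold the arm still for a moment, then hand in.

>>> send_rows(targets=[[0, 0, 0, 0, 0, 0, 60], [0, 0, 0, 0, 0, 0, 60], [0, 0, 0, 0, 0, 0, 60], [0, 0, 0, 0, 0, 0, 60], [0, 0, 0, 0, 0, 0, 60]])

```text
clock: 12.2
ee_pos: [0.5216, -0.2856, 0.1983]
orientation: [-3.141, -0.0, 0.316]
wrist_force: [0.4, 0.2, 0.3]
opening: 0.702
```

```bash
python3 -c "
from h import *
print(env.hand_in())"
```

```text
the job is handed in; nothing more can be done
None
```

The board is turned over and lying flat in front of the backstop, solder side up. I handed the job in at about 12.2 s.

I pushed the board square up the sloping foot with two spread fingers until it leaned on the backstop by itself. Then I pushed its raised edge back from behind until it tipped past vertical and fell over.

**Last checks:**
- **Board:** the top camera shows the solder side up and a clear gap to the foot. Depth over the board's top face reads about 7–10 mm, against its 9 mm thickness. One of the nine points read 4 mm, which I take to be depth noise.
- **Other objects:** the reel, capacitor and screwdriver show no shift in the pictures; I compared them by eye and did not re-measure them.
- **Forces:** the wrist force readings at the end of each move stayed below about 7 N.
- **Arm at hand-in:** it was touching nothing, with the fingertips about 0.2 m above the bench.

No check failed.

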